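# Index a swivel collar with its pin

## Robot

A 6-joint arm with a two-finger parallel gripper is mounted at the origin on the work surface. World frame = base frame: x ahead of the robot, y to its left, z up, the work surface at z = 0. Lengths are in m, angles in degrees, forces in N, time in s.
With the tool pointing down it reaches from about 0.325 to 0.85 m from the base axis. Payload 15.5 kg.
Tool frame: the origin (TCP) lies midway between the tips of the shut fingers; the grasp point (between the pads) lies 19 mm behind it; z points along the fingers, y is the line along which they close (so a half turn about z gives the same grasp; the last joint's range is limited). The gripper opens to 91 mm and grips with 3 to 60 N. Pads are 32 mm wide; open, the fingers measure 118 mm over their backs; the gripper's body (76 mm by 178 mm) begins 60 mm behind the grasp point.
Start: joints at [71.82, 28.281, 77.091, -0, 74.628, -5.472], TCP at [0.137, 0.61, 0.214] pointing down, gripper open.
Joint ranges: [-166.48, 166.48], [-47.26, 123.95], [12.59, 153.08], [-70.14, 250.14], [6.76, 159.57], [-176.63, 176.63]. Speed limits (degrees/s): [108.29, 108.29, 147.25, 172.46, 172.46, 172.46].

## Interface

Orientations are given as a 3x3 rotation matrix whose columns are the frame's x, y, z axes.
In Python, from workcell import robot, imaging, models gives the robot as it stands.
- The arm moves only by the tool move_arm, never from a script. Its arguments are lists of equal length, an entry for each row: "travel": the shift along the tool's x, y, z in units of 40 mm (1.0 is 40 mm), a list of three; "angular": the turn, a rotation vector about the tool's x, y, z in units of 8 degrees (1.0 is 8 degrees), a list of three; "fingers": the closure, from 0 (fully open) to 1 (shut). A call has exactly 8 rows; each row shifts and turns the commanded pose from where the row before left it, along the tool's axes as they then stand; what a row does not reach is not made up. A row lasts 1/8 s, in which the tool goes at most 62.5 mm and 10.7 degrees, less where a joint would pass 70% of its speed; a pose out of reach is approached as far as the arm can. A call is refused whole if a number of a shift passes 1 or a number of a turn 1, either way. A call with a gripper value outside its range is refused whole. The fingers move at their own pace and stop on an object; the grip force is fixed at half the most. Time passes only in rows, so rows that do not move let the fingers close, or fill a call up. It gives the time, the measured TCP pose, the force, the opening and the grip force at its end, in the units of the state.
- robot.get_state(): the state, without advancing time (a new reading comes with each control period).
- imaging.read_camera(name): name is "side" or "top" or "wrist"; returns a dict with "img" (400x640x3 uint8, red, green, blue), "range_z" (400x640 float32, m along the optical axis (not along the pixel's ray), 0 where there is no reading), "intrinsics" (3x3 intrinsics, pixels), "distortion" ([k1, k2, p1, p2, k3] as OpenCV has them; the pictures are not rectified), "origin" and "orientation" of the camera in the world. Camera axes: x right, y up, looking along -z (the intrinsics and any distortion apply to the point x, -y, -z); pixel columns grow to the right and rows downward; lengths in m; the calibration is good to about 2 mm. A picture is of the moment at which its call begins.
- robot.close_job(): hands the job in; it is judged then, once.
Trained networks look in a picture, given as the dict that the camera call returned (one of the last four; its "shot" number tells which), for a name from the list of things; names that differ only in an ending like _2 or _b are one class to them, and where a whole thing is asked for, a point or a joint stands for the part that bears it (a point fixed in the world has none). Each returns a list of dicts, best first, with "confidence" (0 to 1); they miss things now and then, are a little off and sometimes report something else, mostly with a low value. They report only what shows in the picture. A call takes as long as a camera call.
- models.regions_of(picture, thing): "mask" (400x640 bool, what is visible of it) and "rect" ([centre column, centre row, width, height] in pixels, round what is visible of it).
The state is a dict: "time": time; "joint_pos": joint angles; "joint_vel": joint speeds; "effort": joint torques, N m; "tcp_pos": TCP position; "ee_rot": TCP orientation; "ft_force": force on the tool from outside, world axes, zero at the start; "wrist_torque": the same for the moment, N m; "grip_width": opening from 0.0 (shut) to 1.0 (fully open); "gripper_force": force on a finger pad.
Only numpy, scipy, OpenCV 4.12 (cv2) and the standard library are available. Lean on these libraries where they do the work, as an engineer would, in place of code of your own. Each camera call takes 0.05 s, during which the arm holds its last target. There are 200 camera calls.

## Task

Take the red-headed index pin from the blue rack and put it through the hole in the brass collar of the aluminium fixture, spin the collar until its hole lines up with the hidden bore underneath (the red paint mark shows only roughly where that is, within some 30 degrees), and let the pin go fully home, its head down on the collar. Do it by feel and gently: never press on the fixture, with pin or gripper, harder than about 30 N. Let go of the pin, and leave the other pins, the blue jaws, the foot and the wrench where they are.

Things in the scene. Friction and masses are not known exactly. Their poses are not given: they have to be found in the camera images.
- pin: index pin: round steel shank 12 mm thick and 44 mm long, foot tapered over the last 2 mm to 9 mm, under a red square head 20 x 20 mm, 40 mm tall; about 60 to 130 g. Origin at the tip's centre, z up to the head, x and y square to the head's faces. Starts upright in any of the rack's three holes, tip 10 mm and head's underside 54 mm above the table, faces within 0.1 rad of square to the rack
- pin_tip (a point): centre of the pin's tip, the lowest point of the shank
- pin_head (a point): middle of the pin's head for gripping, on the pin's axis 69 mm above the tip and 25 mm above the head's underside
- fixture: aluminium block 140 x 140 mm, 60 mm tall, bolted down. Origin at the centre of its underside, on the collar's swivel axis; z up; x points from the axis to the red paint mark on the rim, which shows where the bore of the hidden plate is to within 0.5 rad, either side
- collar_hole (a point): centre of the top of the collar's through hole, 62 mm above the table; hole 13.8 mm wide, 34 mm from the axis. A pin put through it stands, tip at 50 mm, on a black plate under the collar and can push the collar round. Over the plate's bore it goes down until its head's underside lies on the collar, tip at 18 mm
- rack: blue pin rack 50 x 150 mm, 40 mm tall, fixed to the table. Origin at the centre of its underside; its three 13 mm holes, 30 mm deep, stand 50 mm apart in a row along its y, the middle one on its centre
- spare_short: spare pin like the index pin but with a green head and a 36 mm shank, in the rack; not to be used. Origin at its tip, z up
- spare_long: spare pin like the index pin but with a white head and a 56 mm shank, its head reaching 106 mm above the table, in the rack; not to be used. Origin at its tip, z up
- jaw_a: blue L-shaped jaw block 50 x 40 x 65 mm, bystander beyond the fixture. Origin at the centre of its underside
- jaw_b: blue L-shaped jaw block 50 x 40 x 65 mm, bystander to the right. Origin at the centre of its underside
- wrench: steel open-ended wrench 195 mm long lying flat, bystander. Origin at the middle of its underside, x along it
- foot: dark round foot with a bright steel top, 52 mm in diameter and 34 mm tall, bystander. Origin at the centre of its underside
- collar (a joint): angle of the brass collar's hole from the red mark, rad, growing counter-clockwise seen from above; starts at 0.8 to 1.8. The collar is a round plate 104 mm wide and 12 mm thick (50 to 62 mm above the table), 2 mm proud of the block, held in it; it spins either way about the vertical axis against 0.05 N m of friction (1.5 N at the hole) and stays where it is left
- plate (a point): point on the swivel axis at the top of the black plate under the collar, 50 mm above the table. The plate does not turn; it is spring-backed: it gives from about 2 N, 1 mm more for every 2.5 N, at most 5 mm, then is solid. Its one bore, 13 mm wide and open right down to 16 mm above the table, lies 34 mm from the axis near the red mark's direction; unseen, found by feel

How it is judged (in metres and radians):
On the way:
1. the red pin's tip stands in the collar's hole, at least 5 mm below the collar's top (z of pin_tip in the frame of fixture below 0.057 m and horizontal distance between pin_tip and collar_hole below 0.005 m), for 0.2 s.
At the end, for the whole second after the job is handed in: The red pin stands through the collar's hole and down in the bore, its head within 2.5 mm of lying on the collar (tip less than 20.5 mm above the fixture's underside), tip within 5 mm of the hole's axis, upright within 0.07 rad and at rest (z of pin_tip in the frame of fixture below 0.0205 m and horizontal distance between pin_tip and collar_hole below 0.005 m and angle between pin's own z axis and vertical below 0.07 rad and linear speed of pin below 0.01 m/s); the robot touches nothing.
It fails at once if the pin is pressed on the fixture (block, collar or plate) with more than 30 N (contact force between pin and fixture above 30 N).
It fails at once if the gripper is pressed on the fixture with more than 30 N (contact force between the arm and fixture above 30 N).
It fails at once if a spare pin is taken or pushed about (moved more than 20 mm) (distance of any of spare_short, spare_long from where it was at the start of the episode above 0.02 m).
It fails at once if a jaw, the foot or the wrench is pushed more than 30 mm (distance of any of jaw_a, jaw_b, foot, wrench from where it was at the start of the episode above 0.03 m).
It also fails if it takes over 67 s, if anything falls off the work surface, if the arm or the gripper's body presses on something with over 40 N, if the wrist force passes 120 N, or if a joint passes its speed limit or range.

## Working session

There is one attempt and no reset: what is moved stays moved. The work goes in short steps, Python scripts to look and compute and a tool call to move; the robot and the scene stay as the last step left them, time stands still between calls to the robot, and variables do not carry over. Pictures are saved under pics/ and viewed, at most 10 in all, crops included, and the job is handed in when it is done.

Besides the shell and the picture viewer there is one more tool, called after "Call:" by a JSON object that holds its "api" and its "payload", one argument or row to a line. move_arm: Moves the arm, as the interface text tells. Its arguments: {"type":"object","properties":{"travel":{"type":"array","items":{"type":"array","items":{"type":"number"}}},"angular":{"type":"array","items":{"type":"array","items":{"type":"number"}}},"fingers":{"type":"array","items":{"type":"number"}}},"required":["travel","angular","fingers"]}

```bash
mkdir -p pics
cat > h.py <<'E'
import numpy as np, cv2
from workcell import robot, imaging, models
def cloud(p):
    "world xyz per pixel (400x640x3), nan where no range"
    K=np.array(p["intrinsics"]);d=np.array(p["distortion"]);z=np.array(p["range_z"],float)
    u,v=np.meshgrid(np.arange(640.),np.arange(400.))
    n=cv2.undistortPointsIter(np.stack([u,v],-1).reshape(-1,1,2),K,d,None,None,(3,50,1e-9)).reshape(400,640,2)
    z[z<=0]=np.nan
    c=np.stack([n[...,0]*z,-n[...,1]*z,-z],-1)
    return c@np.array(p["orientation"]).T+np.array(p["origin"])
def save(p,f,crop=None,s=1):
    im=p["img"][...,::-1]
    if crop: im=im[crop[1]:crop[3],crop[0]:crop[2]]
    cv2.imwrite("pics/"+f,cv2.resize(im,None,fx=s,fy=s,interpolation=cv2.INTER_CUBIC))
E
python3 - <<'E'
from h import *
np.set_printoptions(precision=4,suppress=True)
s=robot.get_state();print(s)
ims=[]
for n in ["side","top"]:
    p=imaging.read_camera(n);print(n,p["origin"],p["orientation"],p["intrinsics"])
    c=cloud(p);ims.append(p["img"][...,::-1])
    for t in ["pin","fixture","collar_hole","rack","spare_short","spare_long","collar"]:
        for r in models.regions_of(p,t)[:2]:
            q=c[r["mask"]]; print(t,round(r["confidence"],2),np.round(r["rect"]),np.nanmedian(q,0),np.nanmax(q[:,2]) if len(q) else 0)
    np.savez(n,c=c,img=p["img"])
cv2.imwrite("pics/a.png",cv2.resize(np.vstack(ims),(640,800)) if 0 else ims[0]); cv2.imwrite("pics/b.png",ims[1])
E
```

```text
{'time': 0.0, 'joint_pos': array([71.8213, 28.3146, 77.1278,  0.0001, 74.6284, -5.4725]), 'joint_vel': array([-0.0035,  0.006 , -0.0521,  0.1395, -0.0692,  0.0139]), 'effort': array([ -0.0014, -87.8776, -38.1872,   0.0706,   0.0527,  -0.0001]), 'tcp_pos': array([0.1374, 0.6093, 0.2133]), 'ee_rot': array([[-0.9755,  0.22  , -0.0004],
       [ 0.22  ,  0.9755, -0.0012],
       [ 0.0001, -0.0012, -1.    ]]), 'ft_force': array([-0.6467, -0.1453,  0.6458]), 'wrist_torque': array([-0.0126,  0.0299, -0.011 ]), 'gripper_force': 0.0, 'grip_width': 0.9970903363467729}
side [0.3563 0.4487 0.6647] [[-0.8877  0.3443 -0.3058]
 [-0.4605 -0.6592  0.5944]
 [ 0.0031  0.6685  0.7437]] [[370.2574   0.     319.1518]
 [  0.     370.2574 198.3053]
 [  0.       0.       1.    ]]
pin 0.51 [313. 335.  14.  24.] [0.4718 0.2477 0.0919] 0.0960059977530131
fixture 0.65 [332. 198.  83.  78.] [ 0.5797 -0.0561  0.0592] 0.06575933677272283
collar_hole 0.81 [333. 189.  44.  35.] [ 0.5895 -0.0736  0.0613] 0.06575933677272283
rack 0.8 [311. 354.  83.  80.] [0.4668 0.2586 0.0391] 0.043736572853764755
spare_short 0.51 [28
[... 446 characters left out ...]
0.   8.] [0.4775 0.2404 0.0914] 0.09777108448665484
fixture 0.79 [351. 188.  65.  65.] [ 0.594  -0.0782  0.0605] 0.06883855318144971
collar_hole 0.75 [352. 186.  36.  37.] [ 0.5943 -0.077   0.0616] 0.06883855318144971
collar_hole 0.41 [365. 121.  24.  20.] [ 0.7924 -0.1302  0.0235] 0.06914714913179809
rack 0.87 [243. 231.  60.  32.] [0.4785 0.2355 0.0394] 0.10228815294797133
spare_short 0.62 [222. 229.   9.   9.] [0.49   0.2872 0.0832] 0.08952243907659518
spare_long 0.45 [255. 236.   8.   8.] [0.4644 0.1916 0.1047] 0.11297788332401226
collar 0.78 [350. 186.  36.  37.] [ 0.5953 -0.0778  0.0616] 0.06883855318144971
collar 0.53 [348. 190.  57.  65.] [ 0.5924 -0.0772  0.0605] 0.06883855318144971
```

View pics/a.png

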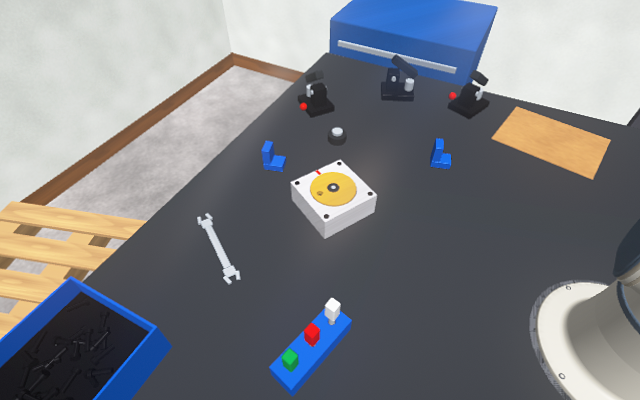

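View pics/b.png

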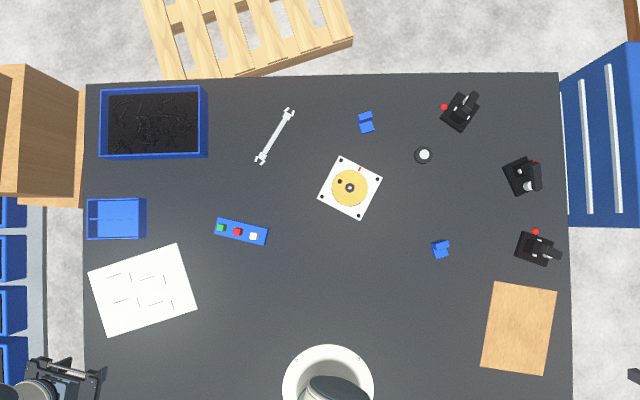

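The red pin stands in the middle rack hole: (237,231) in the top view and (312,335) in the side view. The collar hole is near (339,181) in the top view and the red mark near (359,168). I'll measure these properly and plan the approach.

```bash
cat >> h.py <<'E'
from scipy.spatial.transform import Rotation as R
np.set_printoptions(precision=4,suppress=True)
def plan(p1,yaw,n,ry=None):
    "rows (tool units) to tool-down pose p1 with tool y at world angle yaw (deg), in n rows, from measured pose"
    s=robot.get_state();p=s["tcp_pos"].copy();Rm=s["ee_rot"]
    y=np.radians(yaw);Rt=np.array([[-np.sin(-y) if 0 else np.sin(y),np.cos(y),0],[-np.cos(y),np.sin(y),0],[0,0,-1]])
    Rt=np.column_stack([np.cross(Rt[:,1],[0,0,-1]),Rt[:,1],[0,0,-1]])
    w=R.from_matrix(Rm.T@Rt).as_rotvec(); T=[];
    for k in range(n):
        d=(np.array(p1)-p)/(n-k); t=np.round(Rm.T@d/.04,2); T.append(t.tolist())
        p=p+Rm@t*.04; Rm=Rm@R.from_rotvec(w/n).as_matrix()
    print("travel",T); print("turn/row",np.round(np.degrees(w)/n/8,3))
def red(img):
    h=cv2.cvtColor(img,cv2.COLOR_RGB2HSV);return ((h[...,0]<8)|(h[...,0]>172))&(h[...,1]>150)&(h[...,2]>90)
E
python3 - <<'E'
from h import *
for n in ["side","top"]:
    d=np.load(n+".npz");c=d["c"];img=d["img"];h=cv2.cvtColor(img,cv2.COLOR_RGB2HSV)
    inb=lambda x0,x1,y0,y1:(c[...,0]>x0)&(c[...,0]<x1)&(c[...,1]>y0)&(c[...,1]<y1)
    m=red(img)&inb(.4,.55,.15,.33)&(c[...,2]>.085); print(n,"pin top",c[m].mean(0),m.sum())
    m=red(img)&inb(.48,.72,-.2,.06)&(c[...,2]>.05); mk=c[m].mean(0);print("mark",mk,m.sum())
    y=(h[...,0]>15)&(h[...,0]<35)&(h[...,1]>110)&inb(.48,.72,-.2,.06)&(c[...,2]>.05)
    pts=c[y][:,:2].astype(np.float32);cc,r=cv2.minEnclosingCircle(pts);print("collar",cc,r,np.median(c[y][:,2]))
    print("mark ang",np.degrees(np.arctan2(mk[1]-cc[1],mk[0]-cc[0])))
    b=(h[...,0]>100)&(h[...,0]<125)&(h[...,1]>150)&inb(.38,.58,.1,.36)&(c[...,2]>.034)&(c[...,2]<.046)
    print("rack",cv2.minAreaRect(c[b][:,:2].astype(np.float32)*1000))
plan([.468,.245,.2],-15.3,14)
E
```

```text
side pin top [0.4737 0.2451 0.0925] 165
mark [ 0.6455 -0.107   0.0601] 9
collar (0.5922853946685791, -0.07605327665805817) 0.053550396114587784 0.06125411176396567
mark ang -30.135301290653942
rack ((474.5398254394531, 243.515625), (151.40994262695312, 51.909236907958984), 75.16386413574219)
top pin top [0.4784 0.2424 0.093 ] 47
mark [ 0.6489 -0.1056  0.0621] 4
collar (0.5953899025917053, -0.07617460936307907) 0.05086870118975639 0.06170501296979758
mark ang -28.80679839942484
rack ((477.34130859375, 243.681396484375), (152.65318298339844, 50.39397430419922), 75.3284912109375)
travel [[-0.72, -0.51, 0.02], [-0.77, -0.42, 0.03], [-0.82, -0.33, 0.02], [-0.85, -0.23, 0.03], [-0.87, -0.13, 0.02], [-0.88, -0.03, 0.03], [-0.87, 0.07, 0.02], [-0.86, 0.17, 0.03], [-0.84, 0.27, 0.02], [-0.8, 0.36, 0.03], [-0.75, 0.45, 0.02], [-0.7, 0.54, 0.03], [-0.63, 0.61, 0.02], [-0.55, 0.68, 0.03]]
turn/row [0.    0.    0.827]
```

Call:
{"api": "move_arm", "payload": {
  "travel": [
    [-0.72, -0.51, 0],
    [-0.77, -0.42, 0],
    [-0.82, -0.33, 0],
    [-0.85, -0.23, 0],
    [-0.87, -0.13, 0],
    [-0.88, -0.03, 0],
    [-0.87, 0.07, 0],
    [-0.86, 0.17, 0]
  ],
  "angular": [
    [0, 0, 0.83],
    [0, 0, 0.83],
    [0, 0, 0.83],
    [0, 0, 0.83],
    [0, 0, 0.83],
    [0, 0, 0.83],
    [0, 0, 0.83],
    [0, 0, 0.83]
  ],
  "fingers": [0, 0, 0, 0, 0, 0, 0, 0]
}}

```text
time: 1.8
tcp_pos: [0.3268, 0.4001, 0.2141]
ee_rot: [[-0.406, 0.914, 0.0], [0.914, 0.406, 0.0], [0.0, 0.0, -1.0]]
ft_force: [0.8, 0.1, -0.1]
grip_width: 1.001
gripper_force: 0.0
```

Call:
{"api": "move_arm", "payload": {
  "travel": [
    [-0.84, 0.27, 0],
    [-0.8, 0.36, 0],
    [-0.75, 0.45, 0],
    [-0.7, 0.54, 0],
    [-0.63, 0.61, 0],
    [-0.55, 0.68, 0],
    [0, 0, 0],
    [0, 0, 0]
  ],
  "angular": [
    [0, 0, 0.83],
    [0, 0, 0.83],
    [0, 0, 0.83],
    [0, 0, 0.83],
    [0, 0, 0.83],
    [0, 0, 0.83],
    [0, 0, 0],
    [0, 0, 0]
  ],
  "fingers": [0, 0, 0, 0, 0, 0, 0, 0]
}}

```text
time: 2.8
tcp_pos: [0.4665, 0.2441, 0.2139]
ee_rot: [[0.269, 0.963, -0.0], [0.963, -0.269, 0.0], [0.0, -0.0, -1.0]]
ft_force: [0.2, 0.4, -0.4]
grip_width: 1.001
gripper_force: 0.0
```

Run:
```python
from h import *
s=robot.get_state();print(s["tcp_pos"],s["ee_rot"],s["time"],s["ft_force"],s["joint_pos"])
p=imaging.read_camera("wrist");c=cloud(p);img=p["img"];print(p["origin"],p["orientation"])
np.savez("w1",c=c,img=img);save(p,"w1.png")
h=cv2.cvtColor(img,cv2.COLOR_RGB2HSV)
m=red(img)&(abs(c[...,2]-.094)<.006);q=c[m];print("pin top",m.sum(),cv2.minAreaRect(q[:,:2].astype(np.float32)*1000),q.mean(0))
b=(h[...,0]>100)&(h[...,0]<125)&(h[...,1]>150)&(c[...,2]>.034)&(c[...,2]<.046)&(c[...,0]<.58)
print("rack",b.sum(),cv2.minAreaRect(c[b][:,:2].astype(np.float32)*1000),np.median(c[b][:,2]))
for lo,hi in((.08,.097),(.098,.115)):
    pass
```

```text
[0.4665 0.2441 0.2139] [[ 0.2694  0.963  -0.0003]
 [ 0.963  -0.2694  0.0001]
 [ 0.0001 -0.0003 -1.    ]] 2.8 [ 0.192   0.3818 -0.4264] [21.1121 20.3827 90.9166  0.0137 68.7127 36.7358]
[0.4869 0.3146 0.3848] [[ 0.9629  0.2603  0.0715]
 [-0.2699  0.9291  0.253 ]
 [-0.0006 -0.2629  0.9648]]
pin top 489 ((476.26318359375, 243.44837951660156), (19.815502166748047, 19.280513763427734), 75.15784454345703) [0.4764 0.2441 0.0937]
rack 5308 ((476.21722412109375, 243.08253479003906), (150.52783203125, 50.140830993652344), 75.35051727294922) 0.040141841865920985
```

View pics/w1.png

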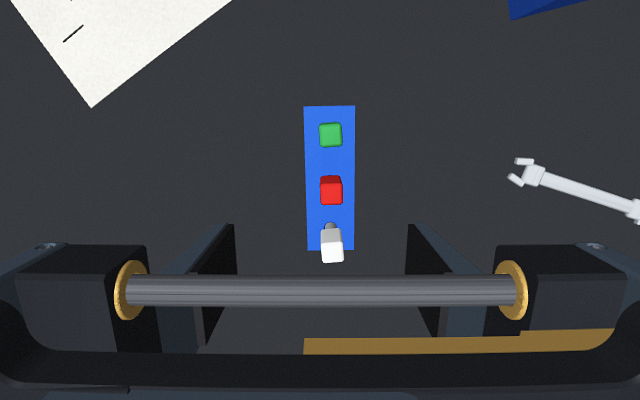

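Call:
{"api": "move_arm", "payload": {
  "travel": [
    [0.05, 0.24, 0.5],
    [0, 0, 0.6],
    [0, 0, 0.6],
    [0, 0, 0.6],
    [0, 0, 0.6],
    [0, 0, 0.5],
    [0, 0, 0.3],
    [0, 0, 0.15]
  ],
  "angular": [
    [0, 0, -0.1],
    [0, 0, 0],
    [0, 0, 0],
    [0, 0, 0],
    [0, 0, 0],
    [0, 0, 0],
    [0, 0, 0],
    [0, 0, 0]
  ],
  "fingers": [0, 0, 0, 0, 0, 0, 0, 0]
}}

```text
time: 3.85
tcp_pos: [0.4762, 0.2437, 0.0596]
ee_rot: [[0.256, 0.967, -0.0], [0.967, -0.256, -0.0], [-0.0, -0.0, -1.0]]
ft_force: [0.6, -1.0, -0.4]
grip_width: 1.001
gripper_force: 0.0
```

Call:
{"api": "move_arm", "payload": {
  "travel": [
    [0, 0, 0],
    [0, 0, 0],
    [0, 0, 0],
    [0, 0, 0],
    [0, 0, 0],
    [0, 0, 0],
    [0, 0, 0],
    [0, 0, 0]
  ],
  "angular": [
    [0, 0, 0],
    [0, 0, 0],
    [0, 0, 0],
    [0, 0, 0],
    [0, 0, 0],
    [0, 0, 0],
    [0, 0, 0],
    [0, 0, 0]
  ],
  "fingers": [0.5, 0.6, 0.7, 1, 1, 1, 1, 1]
}}

```text
time: 4.85
tcp_pos: [0.4765, 0.2433, 0.0599]
ee_rot: [[0.257, 0.967, -0.0], [0.967, -0.257, -0.0], [-0.0, -0.0, -1.0]]
ft_force: [0.5, -0.2, 0.4]
grip_width: 0.221
gripper_force: 30.0
```

Call:
{"api": "move_arm", "payload": {
  "travel": [
    [0, 0, -0.2],
    [0, 0, -0.4],
    [0, 0, -0.5],
    [0, 0, -0.6],
    [0, 0, -0.6],
    [0, 0, -0.6],
    [-0.3, 0.2, -0.5],
    [-0.5, 0.3, -0.35]
  ],
  "angular": [
    [0, 0, 0],
    [0, 0, 0],
    [0, 0, 0],
    [0, 0, 0],
    [0, 0, 0],
    [0, 0, 0],
    [0, 0, 0],
    [0, 0, 0]
  ],
  "fingers": [1, 1, 1, 1, 1, 1, 1, 1]
}}

```text
time: 5.85
tcp_pos: [0.4878, 0.2072, 0.2114]
ee_rot: [[0.256, 0.967, 0.001], [0.967, -0.256, 0.0], [0.001, 0.001, -1.0]]
ft_force: [-0.6, -1.2, -1.2]
grip_width: 0.217
gripper_force: 30.0
```

Call:
{"api": "move_arm", "payload": {
  "travel": [
    [-0.9, 0.6, 0],
    [-1, 0.65, 0],
    [-1, 0.65, 0],
    [-1, 0.65, 0],
    [-1, 0.65, 0],
    [-1, 0.65, 0],
    [-0.7, 0.4, 0],
    [-0.3, 0.15, 0]
  ],
  "angular": [
    [0, 0, 0],
    [0, 0, 0],
    [0, 0, 0],
    [0, 0, 0],
    [0, 0, 0],
    [0, 0, 0],
    [0, 0, 0],
    [0, 0, 0]
  ],
  "fingers": [1, 1, 1, 1, 1, 1, 1, 1]
}}

```text
time: 6.85
tcp_pos: [0.5871, -0.1063, 0.2102]
ee_rot: [[0.258, 0.966, 0.0], [0.966, -0.258, -0.0], [-0.0, 0.0, -1.0]]
ft_force: [-0.7, 0.3, -0.5]
grip_width: 0.216
gripper_force: 30.0
```

Run:
```python
from h import *
s=robot.get_state();print(s["tcp_pos"],s["ft_force"],s["time"],s["joint_pos"])
p=imaging.read_camera("wrist");c=cloud(p);img=p["img"];print(p["origin"],p["orientation"])
np.savez("w2",c=c,img=img);save(p,"w2.png")
h=cv2.cvtColor(img,cv2.COLOR_RGB2HSV)
z=abs(c[...,2]-.061)<.005
m=red(img)&z;mk=c[m].mean(0);print("mark",m.sum(),mk)
y=(h[...,0]>15)&(h[...,0]<35)&(h[...,1]>110)&z
pts=c[y][:,:2].astype(np.float32);cc,r=cv2.minEnclosingCircle(pts);e=cv2.fitEllipse(cv2.convexHull(pts)*1000);print("collar",y.sum(),cc,r,e,np.median(c[y][:,2]))
print("mark ang",np.degrees(np.arctan2(mk[1]-cc[1],mk[0]-cc[0])))
# top-down rectified map of collar plane for hole
K=np.array(p["intrinsics"]);O=np.array(p["origin"]);Rm=np.array(p["orientation"])
g=np.arange(-75,75,.25)/1000;X,Y=np.meshgrid(cc[0]+g,cc[1]-g);P=np.stack([X,Y,np.full_like(X,.062)],-1)
q=(P-O)@Rm;n=q.reshape(-1,3)*[1,-1,-1];uv,_=cv2.projectPoints(n,np.zeros(3),np.zeros(3),K,np.array(p["distortion"]))
uv=uv.reshape(600,600,2).astype(np.float32);o=cv2.remap(img,uv[...,0],uv[...,1],cv2.INTER_LINEAR)
cv2.imwrite("pics/rect.png",o[...,::-1])
```

```text
[ 0.5871 -0.1063  0.2102] [-0.7062  0.272  -0.4878] 6.85 [-15.9892  26.184   81.5377  -0.0086  72.2669  -1.03  ]
[ 0.6066 -0.0355  0.3811] [[ 0.966   0.2495  0.0681]
 [-0.2587  0.932   0.254 ]
 [-0.0001 -0.263   0.9648]]
mark 91 [ 0.6476 -0.1073  0.0608]
collar 8815 (0.5937566757202148, -0.07712463289499283) 0.05193888768553734 ((593.8641967773438, -77.25221252441406), (102.81161499023438, 103.2330093383789), 108.847412109375) 0.062147824421331765
mark ang -29.25387577803627
```

View pics/rect.png

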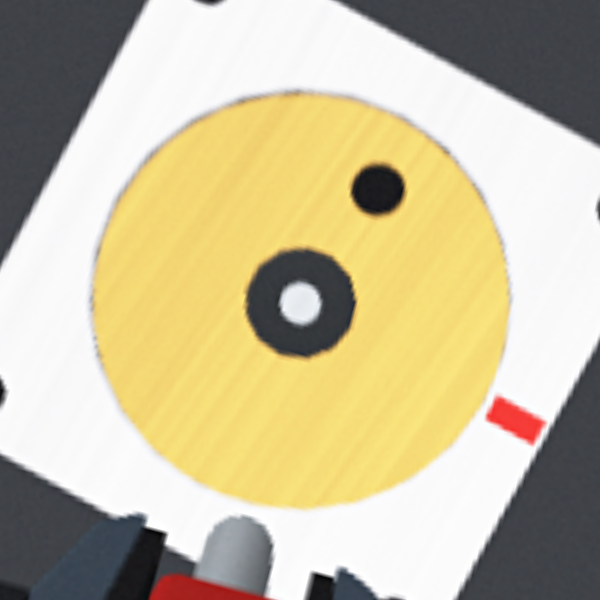

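Call:
{"api": "move_arm", "payload": {
  "travel": [
    [0.3, 0.06, 0.2],
    [0.4, 0.08, 0.4],
    [0.4, 0.06, 0.4],
    [0.3, 0.06, 0.4],
    [0.14, 0, 0.4],
    [0, 0, 0.3],
    [0, 0, 0.15],
    [0, 0, 0.05]
  ],
  "angular": [
    [0, 0, 0],
    [0, 0, 0],
    [0, 0, 0],
    [0, 0, 0],
    [0, 0, 0],
    [0, 0, 0],
    [0, 0, 0],
    [0, 0, 0]
  ],
  "fingers": [1, 1, 1, 1, 1, 1, 1, 1]
}}

```text
time: 7.9
tcp_pos: [0.6128, -0.0483, 0.1178]
ee_rot: [[0.257, 0.966, -0.0], [0.966, -0.257, -0.0], [-0.0, -0.0, -1.0]]
ft_force: [-0.1, -0.2, 0.7]
grip_width: 0.219
gripper_force: 30.0
```

Run:
```python
from h import *
s=robot.get_state();print(s["tcp_pos"],s["ft_force"],s["time"],s["wrist_torque"])
ims=[]
for n,b in (("wrist",(250,150,410,350)),("side",(280,130,400,230))):
    p=imaging.read_camera(n);im=p["img"][b[1]:b[3],b[0]:b[2],::-1];f=480/im.shape[0];ims.append(cv2.resize(im,None,fx=f,fy=f,interpolation=cv2.INTER_CUBIC))
o=np.hstack(ims);print(o.shape);cv2.imwrite("pics/c.png",o[:, :800] if o.shape[1]<=800 else cv2.resize(o,(800,int(480*800/o.shape[1]))))
```

```text
[ 0.6128 -0.0483  0.1178] [-0.1167 -0.2263  0.6594] 7.9 [-0.0724  0.0917  0.0166]
(480, 960, 3)
```

View pics/c.png

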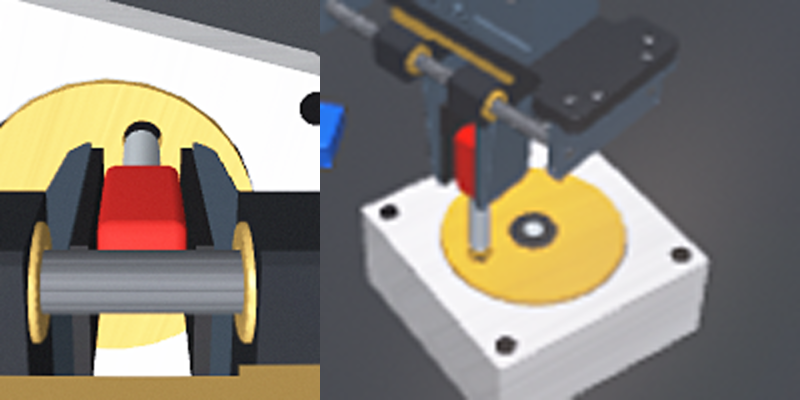

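The tip hangs just above the collar hole: (142,130) in the wrist crop and (480,250) in the side crop. I'll correct about 1 mm and feel downward.

Call:
{"api": "move_arm", "payload": {
  "travel": [
    [-0.025, 0.02, 0.04],
    [0, 0, 0.04],
    [0, 0, 0.03],
    [0, 0, 0.02],
    [0, 0, 0.02],
    [0, 0, 0.02],
    [0, 0, 0.01],
    [0, 0, 0]
  ],
  "angular": [
    [0, 0, 0],
    [0, 0, 0],
    [0, 0, 0],
    [0, 0, 0],
    [0, 0, 0],
    [0, 0, 0],
    [0, 0, 0],
    [0, 0, 0]
  ],
  "fingers": [1, 1, 1, 1, 1, 1, 1, 1]
}}

```text
time: 9.0
tcp_pos: [0.6133, -0.049, 0.1107]
ee_rot: [[0.257, 0.967, -0.0], [0.967, -0.257, -0.0], [-0.0, -0.0, -1.0]]
ft_force: [0.3, -0.5, -0.9]
grip_width: 0.219
gripper_force: 30.0
```

Call:
{"api": "move_arm", "payload": {
  "travel": [
    [0, 0, 0.02],
    [0, 0, 0.03],
    [0, 0, 0.03],
    [0, 0, 0.03],
    [0, 0, 0.03],
    [0, 0, 0.03],
    [0, 0, 0.02],
    [0, 0, 0]
  ],
  "angular": [
    [0, 0, 0],
    [0, 0, 0],
    [0, 0, 0],
    [0, 0, 0],
    [0, 0, 0],
    [0, 0, 0],
    [0, 0, 0],
    [0, 0, 0]
  ],
  "fingers": [1, 1, 1, 1, 1, 1, 1, 1]
}}

```text
time: 10.0
tcp_pos: [0.6133, -0.049, 0.1031]
ee_rot: [[0.257, 0.967, -0.0], [0.967, -0.257, 0.0], [0.0, -0.0, -1.0]]
ft_force: [-0.5, 1.2, -0.4]
grip_width: 0.217
gripper_force: 30.0
```

Call:
{"api": "move_arm", "payload": {
  "travel": [
    [0, 0, 0.02],
    [0, 0, 0.02],
    [0, 0, 0.02],
    [0, 0, 0.02],
    [0, 0, 0.02],
    [0, 0, 0.01],
    [0, 0, 0],
    [0, 0, 0]
  ],
  "angular": [
    [0, 0, 0],
    [0, 0, 0],
    [0, 0, 0],
    [0, 0, 0],
    [0, 0, 0],
    [0, 0, 0],
    [0, 0, 0],
    [0, 0, 0]
  ],
  "fingers": [1, 1, 1, 1, 1, 1, 1, 1]
}}

```text
time: 11.0
tcp_pos: [0.6135, -0.049, 0.0988]
ee_rot: [[0.257, 0.967, 0.0], [0.967, -0.257, 0.0], [0.0, 0.0, -1.0]]
ft_force: [0.0, 2.3, 2.7]
grip_width: 0.216
gripper_force: 30.0
```

```bash
cat >> h.py <<'E'
C=np.array([.594,-.0775])
def arc(a1,n,yaw=None,z=None,r=.0341,C=C):
    "n rows from measured pose along the arc to hole angle a1 (deg), turning to yaw, to TCP height z"
    s=robot.get_state();p=s["tcp_pos"].copy();Rm=s["ee_rot"];v=p[:2]-C
    a0=np.degrees(np.arctan2(v[1],v[0]));print("a0",a0,"r",np.hypot(*v),"z",p[2],"F",s["ft_force"],"t",s["time"])
    y0=np.degrees(np.arctan2(Rm[1,1],Rm[0,1]));yaw=y0 if yaw is None else yaw;z=p[2] if z is None else z
    T=[];w=np.round((y0-yaw)/n/8,2)
    for k in range(n):
        a=np.radians(a0+(a1-a0)*(k+1)/n);q=np.r_[C+r*np.array([np.cos(a),np.sin(a)]),p[2]+(z-p[2])/(n-k)]
        t=np.round(Rm.T@(q-p)/.04,3);T.append(t.tolist());p=p+Rm@t*.04;Rm=Rm@R.from_rotvec([0,0,np.radians(8*w)]).as_matrix()
    print(T,"turn",w)
E
python3 -c "
from h import *
arc(2,16,60)"
```

```text
a0 55.67396370990083 r 0.034519654532059844 z 0.09884353818693292 F [0.0437 2.2722 2.7174] t 11.0
[[-0.028, 0.043, 0.0], [-0.024, 0.044, 0.0], [-0.03, 0.039, 0.0], [-0.036, 0.036, 0.0], [-0.04, 0.03, 0.0], [-0.043, 0.024, 0.0], [-0.047, 0.018, 0.0], [-0.048, 0.011, 0.0], [-0.05, 0.004, 0.0], [-0.05, -0.003, 0.0], [-0.049, -0.009, 0.0], [-0.047, -0.017, 0.0], [-0.045, -0.022, 0.0], [-0.04, -0.029, 0.0], [-0.037, -0.034, 0.0], [-0.031, -0.039, 0.0]] turn -0.58
```

Call:
{"api": "move_arm", "payload": {
  "travel": [
    [-0.028, 0.043, 0],
    [-0.024, 0.044, 0],
    [-0.03, 0.039, 0],
    [-0.036, 0.036, 0],
    [-0.04, 0.03, 0],
    [-0.043, 0.024, 0],
    [-0.047, 0.018, 0],
    [-0.048, 0.011, 0]
  ],
  "angular": [
    [0, 0, -0.58],
    [0, 0, -0.58],
    [0, 0, -0.58],
    [0, 0, -0.58],
    [0, 0, -0.58],
    [0, 0, -0.58],
    [0, 0, -0.58],
    [0, 0, -0.58]
  ],
  "fingers": [1, 1, 1, 1, 1, 1, 1, 1]
}}

```text
time: 12.0
tcp_pos: [0.6233, -0.0606, 0.0986]
ee_rot: [[-0.381, 0.925, -0.001], [0.925, 0.381, 0.001], [0.001, -0.001, -1.0]]
ft_force: [-1.5, 4.1, 3.0]
grip_width: 0.221
gripper_force: 30.0
```

```bash
python3 -c "
from h import *
arc(2,8,60)"
```

```text
a0 29.975026714226008 r 0.03380309572163038 z 0.09860302458347203 F [-1.4826  4.134   3.0104] t 12.0
[[-0.051, 0.013, -0.0], [-0.052, -0.003, -0.0], [-0.051, -0.009, -0.0], [-0.049, -0.017, -0.0], [-0.046, -0.024, -0.0], [-0.043, -0.03, -0.0], [-0.038, -0.035, -0.0], [-0.032, -0.041, -0.0]] turn -0.59
```

Call:
{"api": "move_arm", "payload": {
  "travel": [
    [-0.047, 0.012, 0],
    [-0.05, -0.003, 0],
    [-0.051, -0.009, 0],
    [-0.049, -0.017, 0],
    [-0.046, -0.024, 0],
    [-0.043, -0.03, 0.005],
    [-0.038, -0.035, 0.005],
    [-0.032, -0.041, 0.005]
  ],
  "angular": [
    [0, 0, -0.59],
    [0, 0, -0.59],
    [0, 0, -0.59],
    [0, 0, -0.59],
    [0, 0, -0.59],
    [0, 0, -0.59],
    [0, 0, -0.59],
    [0, 0, -0.59]
  ],
  "fingers": [1, 1, 1, 1, 1, 1, 1, 1]
}}

```text
time: 13.0
tcp_pos: [0.6281, -0.0761, 0.0981]
ee_rot: [[-0.867, 0.498, -0.001], [0.498, 0.867, 0.001], [0.001, 0.0, -1.0]]
ft_force: [-1.2, 5.3, 5.2]
grip_width: 0.211
gripper_force: 30.0
```

```bash
python3 -c "
from h import *
s=robot.get_state();print(s['ft_force'],s['wrist_torque'],s['tcp_pos'])
for a in (-1.5,-5,-8.5,-12): arc(a,1)
arc(-26,8)"
```

```text
[-1.1653  5.3379  5.1807] [ 1.0535  0.3491 -0.033 ] [ 0.6281 -0.0761  0.0981]
a0 2.4052711308331145 r 0.034110424289584405 z 0.09812887327307704 F [-1.1653  5.3379  5.1807] t 13.0
[[-0.029, -0.05, -0.0]] turn 0.0
a0 2.4052711308331145 r 0.034110424289584405 z 0.09812887327307704 F [-1.1653  5.3379  5.1807] t 13.0
[[-0.052, -0.097, -0.0]] turn 0.0
a0 2.4052711308331145 r 0.034110424289584405 z 0.09812887327307704 F [-1.1653  5.3379  5.1807] t 13.0
[[-0.073, -0.145, -0.0]] turn 0.0
a0 2.4052711308331145 r 0.034110424289584405 z 0.09812887327307704 F [-1.1653  5.3379  5.1807] t 13.0
[[-0.09, -0.194, -0.0]] turn 0.0
a0 2.4052711308331145 r 0.034110424289584405 z 0.09812887327307704 F [-1.1653  5.3379  5.1807] t 13.0
[[-0.027, -0.046, -0.0], [-0.023, -0.047, -0.0], [-0.021, -0.048, -0.0], [-0.018, -0.05, -0.0], [-0.015, -0.051, -0.0], [-0.012, -0.051, -0.0], [-0.008, -0.052, -0.0], [-0.005, -0.053, -0.0]] turn 0.0
```

Call:
{"api": "move_arm", "payload": {
  "travel": [
    [-0.007, -0.012, 0],
    [-0.007, -0.012, 0],
    [-0.007, -0.011, 0],
    [-0.006, -0.011, 0],
    [0, 0, 0],
    [0, 0, 0],
    [0, 0, 0],
    [0, 0, 0]
  ],
  "angular": [
    [0, 0, 0],
    [0, 0, 0],
    [0, 0, 0],
    [0, 0, 0],
    [0, 0, 0],
    [0, 0, 0],
    [0, 0, 0],
    [0, 0, 0]
  ],
  "fingers": [1, 1, 1, 1, 1, 1, 1, 1]
}}

```text
time: 14.0
tcp_pos: [0.6282, -0.0784, 0.0981]
ee_rot: [[-0.865, 0.501, -0.0], [0.501, 0.865, 0.0], [0.0, 0.0, -1.0]]
ft_force: [-2.6, 5.3, 5.1]
grip_width: 0.221
gripper_force: 30.0
```

Call:
{"api": "move_arm", "payload": {
  "travel": [
    [-0.006, -0.012, 0],
    [-0.006, -0.012, 0],
    [-0.006, -0.012, 0],
    [-0.005, -0.011, 0],
    [0, 0, 0],
    [0, 0, 0],
    [0, 0, 0],
    [0, 0, 0]
  ],
  "angular": [
    [0, 0, 0],
    [0, 0, 0],
    [0, 0, 0],
    [0, 0, 0],
    [0, 0, 0],
    [0, 0, 0],
    [0, 0, 0],
    [0, 0, 0]
  ],
  "fingers": [1, 1, 1, 1, 1, 1, 1, 1]
}}

```text
time: 15.0
tcp_pos: [0.6281, -0.0805, 0.0981]
ee_rot: [[-0.865, 0.501, -0.0], [0.501, 0.865, 0.0], [0.0, 0.0, -1.0]]
ft_force: [-1.4, 5.9, 4.1]
grip_width: 0.219
gripper_force: 30.0
```

Call:
{"api": "move_arm", "payload": {
  "travel": [
    [-0.005, -0.012, 0],
    [-0.005, -0.012, 0],
    [-0.005, -0.012, 0],
    [-0.006, -0.012, 0],
    [0, 0, 0],
    [0, 0, 0],
    [0, 0, 0],
    [0, 0, 0]
  ],
  "angular": [
    [0, 0, 0],
    [0, 0, 0],
    [0, 0, 0],
    [0, 0, 0],
    [0, 0, 0],
    [0, 0, 0],
    [0, 0, 0],
    [0, 0, 0]
  ],
  "fingers": [1, 1, 1, 1, 1, 1, 1, 1]
}}

```text
time: 16.0
tcp_pos: [0.6278, -0.0826, 0.0981]
ee_rot: [[-0.865, 0.501, -0.0], [0.501, 0.865, 0.0], [0.001, 0.0, -1.0]]
ft_force: [-2.2, 5.5, 4.4]
grip_width: 0.215
gripper_force: 30.0
```

Call:
{"api": "move_arm", "payload": {
  "travel": [
    [-0.005, -0.013, 0],
    [-0.005, -0.012, 0],
    [-0.004, -0.013, 0],
    [-0.004, -0.012, 0],
    [0, 0, 0],
    [0, 0, 0],
    [0, 0, 0],
    [0, 0, 0]
  ],
  "angular": [
    [0, 0, 0],
    [0, 0, 0],
    [0, 0, 0],
    [0, 0, 0],
    [0, 0, 0],
    [0, 0, 0],
    [0, 0, 0],
    [0, 0, 0]
  ],
  "fingers": [1, 1, 1, 1, 1, 1, 1, 1]
}}

```text
time: 17.0
tcp_pos: [0.6274, -0.0851, 0.0979]
ee_rot: [[-0.866, 0.5, -0.001], [0.5, 0.866, -0.0], [0.0, -0.0, -1.0]]
ft_force: [-3.0, -1.7, 0.0]
grip_width: 0.217
gripper_force: 30.0
```

Call:
{"api": "move_arm", "payload": {
  "travel": [
    [-0.004, -0.013, 0],
    [-0.004, -0.013, 0],
    [-0.004, -0.013, 0],
    [-0.003, -0.012, 0],
    [0, 0, 0],
    [0, 0, 0],
    [0, 0, 0],
    [0, 0, 0]
  ],
  "angular": [
    [0, 0, 0],
    [0, 0, 0],
    [0, 0, 0],
    [0, 0, 0],
    [0, 0, 0],
    [0, 0, 0],
    [0, 0, 0],
    [0, 0, 0]
  ],
  "fingers": [1, 1, 1, 1, 1, 1, 1, 1]
}}

```text
time: 18.0
tcp_pos: [0.6271, -0.087, 0.0981]
ee_rot: [[-0.866, 0.5, -0.0], [0.5, 0.866, 0.0], [0.0, -0.0, -1.0]]
ft_force: [-3.4, 4.1, -2.1]
grip_width: 0.216
gripper_force: 30.0
```

Call:
{"api": "move_arm", "payload": {
  "travel": [
    [-0.003, -0.013, 0],
    [-0.003, -0.013, 0],
    [-0.003, -0.013, 0],
    [-0.003, -0.012, 0],
    [0, 0, 0],
    [0, 0, 0],
    [0, 0, 0],
    [0, 0, 0]
  ],
  "angular": [
    [0, 0, 0],
    [0, 0, 0],
    [0, 0, 0],
    [0, 0, 0],
    [0, 0, 0],
    [0, 0, 0],
    [0, 0, 0],
    [0, 0, 0]
  ],
  "fingers": [1, 1, 1, 1, 1, 1, 1, 1]
}}

```text
time: 19.0
tcp_pos: [0.6265, -0.0886, 0.0982]
ee_rot: [[-0.866, 0.5, 0.0], [0.5, 0.866, 0.001], [0.0, 0.001, -1.0]]
ft_force: [-3.4, 5.2, -0.8]
grip_width: 0.217
gripper_force: 30.0
```

```bash
python3 -c "
from h import *
arc(-44,6)"
```

```text
a0 -18.871854527601034 r 0.03439483499645796 z 0.09815676280193765 F [-3.4147  5.1641 -0.7665] t 19.0
[[-0.003, -0.063, -0.0], [-0.005, -0.062, -0.0], [-0.0, -0.062, -0.0], [0.003, -0.063, -0.0], [0.009, -0.061, -0.0], [0.013, -0.061, -0.0]] turn 0.0
```

Call:
{"api": "move_arm", "payload": {
  "travel": [
    [0.01, 0.02, 0],
    [0.01, 0.02, 0],
    [0.006, 0.02, 0],
    [0, 0, 0.01],
    [0, 0, 0.01],
    [0, 0, 0.01],
    [0, 0, 0],
    [0, 0, 0]
  ],
  "angular": [
    [0, 0, 0],
    [0, 0, 0],
    [0, 0, 0],
    [0, 0, 0],
    [0, 0, 0],
    [0, 0, 0],
    [0, 0, 0],
    [0, 0, 0]
  ],
  "fingers": [1, 1, 1, 1, 1, 1, 1, 1]
}}

```text
time: 20.0
tcp_pos: [0.6269, -0.0864, 0.0969]
ee_rot: [[-0.866, 0.5, 0.0], [0.5, 0.866, -0.0], [-0.0, 0.0, -1.0]]
ft_force: [0.4, -0.9, -1.5]
grip_width: 0.216
gripper_force: 30.0
```

Call:
{"api": "move_arm", "payload": {
  "travel": [
    [0, 0, 0.01],
    [0, 0, 0.015],
    [0, 0, 0.015],
    [0, 0, 0.015],
    [0, 0, 0.015],
    [0, 0, 0.01],
    [0, 0, 0],
    [0, 0, 0]
  ],
  "angular": [
    [0, 0, 0],
    [0, 0, 0],
    [0, 0, 0],
    [0, 0, 0],
    [0, 0, 0],
    [0, 0, 0],
    [0, 0, 0],
    [0, 0, 0]
  ],
  "fingers": [1, 1, 1, 1, 1, 1, 1, 1]
}}

```text
time: 21.0
tcp_pos: [0.6268, -0.0864, 0.0937]
ee_rot: [[-0.866, 0.5, -0.0], [0.5, 0.866, -0.0], [0.0, -0.0, -1.0]]
ft_force: [-0.3, 0.7, -1.2]
grip_width: 0.216
gripper_force: 30.0
```

Call:
{"api": "move_arm", "payload": {
  "travel": [
    [0, 0, 0.03],
    [0, 0, 0.03],
    [0, 0, 0.03],
    [0, 0, 0.03],
    [0, 0, 0.03],
    [0, 0, 0.03],
    [0, 0, 0],
    [0, 0, 0]
  ],
  "angular": [
    [0, 0, 0],
    [0, 0, 0],
    [0, 0, 0],
    [0, 0, 0],
    [0, 0, 0],
    [0, 0, 0],
    [0, 0, 0],
    [0, 0, 0]
  ],
  "fingers": [1, 1, 1, 1, 1, 1, 1, 1]
}}

```text
time: 22.0
tcp_pos: [0.6268, -0.0864, 0.0865]
ee_rot: [[-0.866, 0.5, -0.0], [0.5, 0.866, -0.0], [0.0, -0.0, -1.0]]
ft_force: [-0.2, -0.6, -1.8]
grip_width: 0.22
gripper_force: 30.0
```

Call:
{"api": "move_arm", "payload": {
  "travel": [
    [0, 0, 0.05],
    [0, 0, 0.05],
    [0, 0, 0.05],
    [0, 0, 0.05],
    [0, 0, 0.05],
    [0, 0, 0.05],
    [0, 0, 0.04],
    [0, 0, 0]
  ],
  "angular": [
    [0, 0, 0],
    [0, 0, 0],
    [0, 0, 0],
    [0, 0, 0],
    [0, 0, 0],
    [0, 0, 0],
    [0, 0, 0],
    [0, 0, 0]
  ],
  "fingers": [1, 1, 1, 1, 1, 1, 1, 1]
}}

```text
time: 23.0
tcp_pos: [0.6268, -0.0864, 0.0728]
ee_rot: [[-0.866, 0.5, -0.0], [0.5, 0.866, 0.0], [0.0, -0.0, -1.0]]
ft_force: [-0.4, -0.4, -1.6]
grip_width: 0.22
gripper_force: 30.0
```

Call:
{"api": "move_arm", "payload": {
  "travel": [
    [0, 0, 0.02],
    [0, 0, 0.02],
    [0, 0, 0.02],
    [0, 0, 0.015],
    [0, 0, 0.01],
    [0, 0, 0.01],
    [0, 0, 0],
    [0, 0, 0]
  ],
  "angular": [
    [0, 0, 0],
    [0, 0, 0],
    [0, 0, 0],
    [0, 0, 0],
    [0, 0, 0],
    [0, 0, 0],
    [0, 0, 0],
    [0, 0, 0]
  ],
  "fingers": [1, 1, 1, 1, 1, 1, 1, 1]
}}

```text
time: 24.0
tcp_pos: [0.6268, -0.0864, 0.0691]
ee_rot: [[-0.866, 0.5, -0.0], [0.5, 0.866, 0.0], [0.0, -0.0, -1.0]]
ft_force: [-1.1, 0.1, -1.2]
grip_width: 0.219
gripper_force: 30.0
```

Free all the way down. I'll release, retreat and check.

Call:
{"api": "move_arm", "payload": {
  "travel": [
    [0, 0, 0],
    [0, 0, 0],
    [0, 0, 0],
    [0, 0, 0],
    [0, 0, 0],
    [0, 0, 0],
    [0, 0, 0],
    [0, 0, 0]
  ],
  "angular": [
    [0, 0, 0],
    [0, 0, 0],
    [0, 0, 0],
    [0, 0, 0],
    [0, 0, 0],
    [0, 0, 0],
    [0, 0, 0],
    [0, 0, 0]
  ],
  "fingers": [0.7, 0.6, 0.5, 0.4, 0.3, 0.3, 0.3, 0.3]
}}

```text
time: 25.0
tcp_pos: [0.6268, -0.0864, 0.0691]
ee_rot: [[-0.866, 0.5, 0.0], [0.5, 0.866, 0.0], [-0.0, 0.0, -1.0]]
ft_force: [-0.1, -0.1, -0.2]
grip_width: 0.701
gripper_force: 0.0
```

Call:
{"api": "move_arm", "payload": {
  "travel": [
    [0, 0, -0.3],
    [0, 0, -0.5],
    [0, 0, -0.6],
    [0, 0, -0.7],
    [0, 0, -0.7],
    [0, 0, -0.6],
    [0, 0, -0.3],
    [0, 0, 0]
  ],
  "angular": [
    [0, 0, 0],
    [0, 0, 0],
    [0, 0, 0],
    [0, 0, 0],
    [0, 0, 0],
    [0, 0, 0],
    [0, 0, 0],
    [0, 0, 0]
  ],
  "fingers": [0.3, 0.3, 0.3, 0.3, 0.3, 0.3, 0.3, 0.3]
}}

```text
time: 26.0
tcp_pos: [0.6271, -0.0865, 0.2179]
ee_rot: [[-0.866, 0.5, 0.001], [0.5, 0.866, -0.0], [-0.001, 0.0, -1.0]]
ft_force: [0.1, -0.4, -1.0]
grip_width: 0.703
gripper_force: 0.0
```

Run:
```python
from h import *
s=robot.get_state();print(s["tcp_pos"],s["ft_force"],s["time"])
ims=[]
for n,b in (("wrist",(220,100,420,300)),("side",(280,130,400,230))):
    p=imaging.read_camera(n);c=cloud(p);m=red(p["img"])&(abs(c[...,0]-.627)<.03)&(abs(c[...,1]+.086)<.03)&(c[...,2]>.07)
    q=c[m];t=q[q[:,2]>np.percentile(q[:,2],98)-.006];print(n,m.sum(),"top z",np.percentile(q[:,2],[50,90,98]),np.median(t,0))
    im=p["img"][b[1]:b[3],b[0]:b[2],::-1];ims.append(cv2.resize(im,None,fx=400/im.shape[0],fy=400/im.shape[0],interpolation=cv2.INTER_CUBIC))
o=np.hstack(ims);o=cv2.resize(o,(800,int(400*800/o.shape[1])));cv2.imwrite("pics/d.png",o)
```

```text
[ 0.6271 -0.0865  0.2179] [ 0.0897 -0.3683 -0.9851] 26.0
wrist 623 top z [0.1016 0.1028 0.1034] [ 0.6254 -0.0868  0.1018]
side 150 top z [0.0924 0.1017 0.1025] [ 0.6235 -0.0839  0.1005]
```

View pics/d.png

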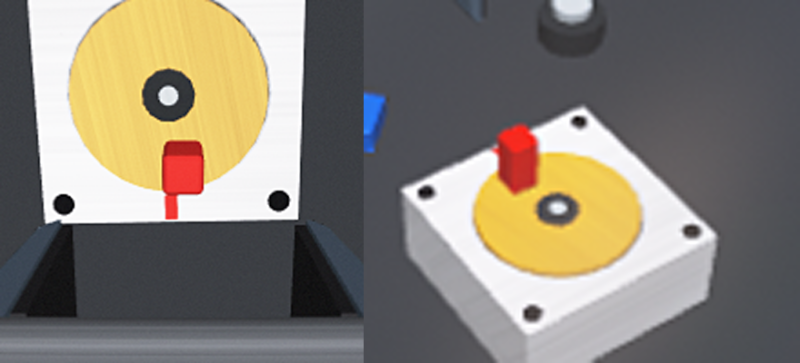

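The pin's head sits flush on the collar and upright, at (183,165) in the wrist crop and (518,165) in the side crop. Its top is at 0.102 m, which is the fully home height, so I'll hand in.

```bash
python3 -c "
from workcell import robot
print(robot.close_job())"
```

```text
the job is handed in; nothing more can be done
None
```

The red pin is fully home in the bore with its head on the collar and the gripper clear, and I handed the job in at about 26 s; the highest force read, sampled once a second, was about 7 N, and the verdict wasn't shown.

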